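# Take a pellet-press die set apart into its trays

### The job

The four parts of the pellet-press die set stand stacked on the worktop: plunger, guide ring, die body and base plate from the top down. Take the stack apart and set each part upright in its own round white tray, the narrowest part in the smallest tray and so on up to the base plate in the largest, each flat on the tray's floor inside the rim. Put the parts down, do not drop them or tip them over, and leave the jar with the orange cap where it is.

Things in the scene. Friction and masses are not known exactly. Their poses are not given: they have to be found in the camera images.
- plunger_mid (a point): plunger, on top of the stack at the start: dark steel head 30 mm across and 26 mm tall above a plain shank 20 mm across and 14 mm long, 40 mm tall in all; the shank hangs loosely in the ring's hole (28 mm). Grip it by the head. Point half-way up (20 mm above the foot of the shank, so 7 mm below the middle of the head), on the axis; z up. About 0.1 kg
- ring_mid (a point): guide ring, second from the top: steel ring 42 mm outside, 28 mm hole right through, 24 mm tall. Grip it round the outside. Point at its centre (12 mm up); z up. About 0.12 kg
- die_mid (a point): die body, third from the top: aluminium cylinder 54 mm across, 36 mm tall, with a blind hole in its top. Grip it round the outside. Point at its centre (18 mm up); z up. About 0.35 kg
- base_mid (a point): base plate, bottom of the stack, stands on the worktop: steel disc 66 mm across, 24 mm tall. Grip it round the outside. Point at its centre (12 mm up); z up. About 0.45 kg
- tray_plunger_floor (a point): round white tray with a grey floor, fixed to the worktop, for the plunger (the smallest tray): well 40 mm across inside, 50 mm outside, rim 10 mm above the worktop. Point in the centre of the well's floor, 4 mm above the worktop (6 mm below the rim); z up
- tray_ring_floor (a point): round white tray with a grey floor, fixed to the worktop, for the guide ring (second smallest): well 62 mm across inside, 72 mm outside, rim 10 mm above the worktop. Point in the centre of the well's floor, 4 mm above the worktop (6 mm below the rim); z up
- tray_die_floor (a point): round white tray with a grey floor, fixed to the worktop, for the die body (second largest): well 74 mm across inside, 84 mm outside, rim 10 mm above the worktop. Point in the centre of the well's floor, 4 mm above the worktop (6 mm below the rim); z up
- tray_base_floor (a point): round white tray with a grey floor, fixed to the worktop, for the base plate (the largest tray): well 86 mm across inside, 96 mm outside, rim 10 mm above the worktop. Point in the centre of the well's floor, 4 mm above the worktop (6 mm below the rim); z up
- jar_mid (a point): small clear jar with an orange cap, 41 mm across, 53 mm tall, loose, stands among the trays and is not part of the job. Point at its centre, half-way up
Mind the look-alikes: they are no part of the job. Leave any red look-alike of the part that bears ring_mid alone. Leave any green look-alike of the part that bears die_mid alone.

How it is judged:
By the outcome, as a careful person would: the job done as asked, in the order asked, and still so for the second after the job is handed in, with the robot touching nothing.
It also fails if it takes over 120 s, if anything falls off the work surface, if the arm or the gripper's body presses on something with over 40 N, if the wrist force passes 120 N, or if a joint passes its speed limit or range.

### The arm

A 6-joint arm with a two-finger parallel gripper is mounted at the origin on a cart in front of the work surface, level with it; the furniture and walls round the work are solid. World frame = base frame: x ahead of the robot, y to its left, z up, the work surface at z = 0. Lengths are in mm, angles in rad, forces in N, time in s.
With the tool pointing down it reaches from about 300 to 775 mm from the base axis. Payload 14.6 kg.
Tool frame: the origin (TCP) lies at the very end of the fingers, on their centre line; the grasp point (between the pads) lies 19 mm behind it; z points along the fingers, y is the line along which they close (so a half turn about z gives the same grasp; the last joint's range is limited). The gripper opens to 94 mm and grips with 3 to 60 N. Pads are 16 mm wide; open, the fingers measure 119 mm over their backs; the gripper's body (75 mm by 177 mm) begins 78 mm behind the grasp point.
Start: joints at [-1.214, 0.3, 1.521, -0, 1.321, -0.067], TCP at [226.167, -501.336, 205.446] pointing down, gripper open.
Joint ranges: [-3.03, 3.03], [-0.79, 2.21], [0.23, 2.52], [-1.04, 4.18], [0, 3.07], [-2.55, 2.55]. Speed limits (rad/s): [2.22, 2.22, 2.57, 3.14, 3.14, 3.14].

### API

Orientations are given as [roll, pitch, yaw] about the fixed x, y, z axes, in that order (R = Rz(yaw) Ry(pitch) Rx(roll)).
In Python, from cell import manip, eyes, ticket gives the robot as it stands. The module is installed in compiled form; this text tells all that it offers.
- The arm moves only by the tool arm_command, never from a script. Its argument "plan" is a list of rows, each a list of 5 numbers: the opening, from -1 (shut) to 1 (fully open), then the shift along the tool's x, y, z in m, then the turn about the tool's z in rad. In form: [[jaw, dx, dy, dz, roll], ...]. A call has 1 to 20 rows; each row shifts and turns the commanded pose from where the row before left it, along the tool's axes as they then stand; what a row does not reach is not made up. A row lasts 1/8 s, in which the tool goes at most 62.5 mm and 10.7 degrees, less where a joint would pass 70% of its speed; a pose out of reach is approached as far as the arm can. A call is refused whole if a number of a shift passes 0.0625 or a number of a turn 0.188, either way. A call with a gripper value outside its range is refused whole. The fingers move at their own pace and stop on an object; "newtons" is the grip in N (left out, the last holds). Time passes only in rows, so rows that do not move let the fingers close. It gives the time, the measured TCP pose, the force, the opening and the grip force at its end, in the units of the state.
- manip.read_state(): the state, without advancing time (a new reading comes with each control period).
- eyes.camera(name): name is "scene" or "top" or "wrist"; returns a dict with "img" (480x640x3 uint8, blue, green, red), "z_map" (480x640 float32, mm along the optical axis (not along the pixel's ray), 0 where there is no reading), "fx", "fy", "cx", "cy" (pixels), "dist" ([k1, k2, p1, p2, k3] as OpenCV has them; the pictures are not rectified), "eye" and "orientation" of the camera in the world. Camera axes: x right, y down, z forward; pixel columns grow to the right and rows downward; lengths in mm; the calibration is good to about 2 mm. A picture is of the moment at which its call begins.
- ticket.sign_off(): hands the job in; it is judged then, once.
The state is a dict: "clock": time; "joints": joint angles; "qd": joint speeds; "effort": joint torques, N m; "eef_pos": TCP position; "eef_rot": TCP orientation; "wrist_force": force on the tool from outside, world axes, zero at the start; "moment": the same for the moment, N m; "finger_gap": finger opening in mm; "finger_force": force on a finger pad.
Only numpy, scipy, OpenCV 4.12 (cv2) and the standard library are available. Lean on these libraries where they do the work, as an engineer would, in place of code of your own. Each camera call takes 0.05 s, during which the arm holds its last target. There are 200 camera calls.

## Working session

There is one attempt and no reset: what is moved stays moved. The work goes in short steps, Python scripts to look and compute and a tool call to move; the robot and the scene stay as the last step left them, time stands still between calls to the robot, and variables do not carry over. Pictures are saved under pics/ and viewed, at most 14 in all, crops included, and the job is handed in when it is done.

Besides the shell and the picture viewer there is one more tool, called as name(argument=value, ...), one argument or row to a line, values as JSON. arm_command: Moves the arm, as the interface text tells. Its arguments: {"type":"object","properties":{"plan":{"type":"array"},"newtons":{"type":"number"}},"required":["plan"]}

```bash
mkdir -p pics; cat > h.py <<'E'
import cv2, numpy as np
from cell import manip, eyes, ticket
from scipy.spatial.transform import Rotation as R
def rot(o):
    o=np.array(o,float)
    return o if o.shape==(3,3) else (R.from_euler('xyz',o).as_matrix() if o.size==3 else R.from_quat(o).as_matrix())
def ray(c,uv):
    K=np.array([[c['fx'],0,c['cx']],[0,c['fy'],c['cy']],[0,0,1]])
    p=cv2.undistortPoints(np.array(uv,float).reshape(-1,1,2),K,np.array(c['dist'],float)).reshape(-1,2)
    return np.c_[p,np.ones(len(p))]@rot(c['orientation']).T
def onplane(c,uv,z):
    d=ray(c,uv); e=np.array(c['eye'],float); return e+d*((z-e[2])/d[:,2])[:,None]
def cloud(c):
    h,w=c['z_map'].shape; g=np.dstack(np.meshgrid(np.arange(w),np.arange(h))).reshape(-1,2)
    return (np.array(c['eye'])+ray(c,g)*c['z_map'].reshape(-1,1)).reshape(h,w,3)
E
python3 - <<'E'
from h import *
for n in('scene','top'):
    c=eyes.camera(n); cv2.imwrite(f'pics/{n}0.png',c['img']); print(n,c['eye'],c['orientation'],c['fx'],c['dist'])
print(manip.read_state())
E
```

```text
scene [-198.1961431   959.64103862  609.98036977] [-2.00235     0.00588269 -2.5028919 ] 624.8767952349258 [-0.01116085  0.          0.          0.          0.        ]
top [388.49962235  58.36364572 911.77742275] [-3.00634638e+00  1.51928504e-03 -1.54775746e+00] 450.22441973371696 [0.00557782 0.         0.         0.         0.        ]
{'clock': 0.1, 'joints': array([-1.21361626e+00,  3.00454753e-01,  1.52150947e+00, -1.06453442e-05,
        1.32069072e+00, -6.65974971e-02]), 'qd': array([ 3.90799298e-05, -1.34940736e-03, -2.95993963e-03,  5.66529349e-05,
        6.48822586e-04,  9.67735641e-04]), 'effort': array([-1.09385746e-03, -5.32650983e+01, -3.53287089e+01,  7.08416943e-02,
        2.34944432e-02, -6.03527656e-05]), 'eef_pos': array([ 226.07900478, -501.13353539,  204.92558698]), 'eef_rot': array([-3.14053203e+00, -6.04049431e-05,  4.23780172e-01]), 'wrist_force': array([ 0.52557837,  1.16365905, -0.21283385]), 'moment': array([ 0.03958783,  0.00160867, -0.03884769]), 'finger_force': 0.0, 'finger_gap': 94.09563169280136}
```

View pics/scene0.png

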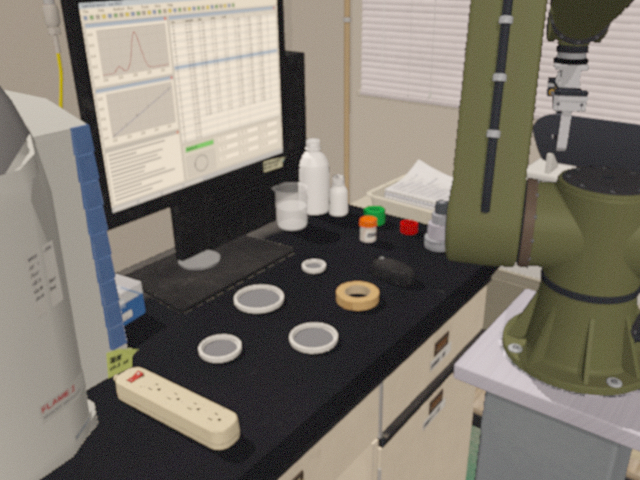

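View pics/top0.png

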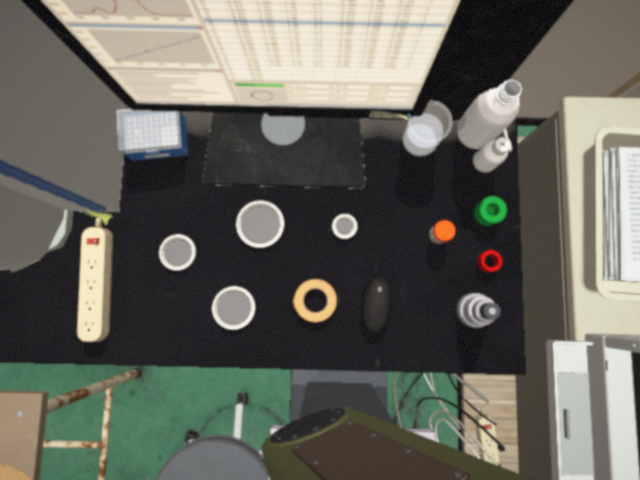

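The top view shows the stack at (478,310), the jar at (443,232), a green look-alike at (491,210) and a red one at (490,261). White trays, from large to small, are at (260,224), (233,307), (177,252) and (344,226). The tape roll (315,300) and the mouse (376,305) are distractors. Next I measure these.

```bash
python3 - <<'E'
from h import *
c=eyes.camera('top'); P=cloud(c); im=c['img']
hsv=cv2.cvtColor(im,cv2.COLOR_BGR2HSV)
m=((hsv[...,1]<60)&(hsv[...,2]>60)).astype(np.uint8)
for n,(u,v) in dict(base=(260,224),die=(233,307),ring=(177,252),plunger=(344,226)).items():
    w=np.zeros_like(m); w[v-32:v+33,u-32:u+33]=m[v-32:v+33,u-32:u+33]
    cs,_=cv2.findContours(w,cv2.RETR_EXTERNAL,cv2.CHAIN_APPROX_NONE)
    k=max(cs,key=cv2.contourArea).reshape(-1,2)
    q=onplane(c,k,10)[:,:2].astype(np.float32); (x,y),r=cv2.minEnclosingCircle(q)
    e=cv2.fitEllipse(q); print(n,np.round(e[0]),np.round(e[1]),'enc',round(x),round(y),round(2*r), 'zfloor',P[v,u].round())
sub=P[285:335,450:510].reshape(-1,3)
for lo,hi in((103,116),(78,90),(54,66),(20,30)):
    s=sub[(sub[:,2]>lo)&(sub[:,2]<hi)]
    print(lo,len(s), s.mean(0).round(1) if len(s) else '', s.min(0).round() if len(s) else '', s.max(0).round() if len(s) else '')
for n,(u,v) in dict(jar=(445,231),green=(491,200),red=(482,261),tape=(330,300),mouse=(376,305),beaker=(420,135),bot=(500,110),mon=(250,90),mon2=(250,105)).items(): print(n,P[v,u].round())
s=P[150:345,120:520]; print('table',np.median(s[...,2]))
cr=cv2.resize(im[180:345,400:530],None,fx=4,fy=3.6,interpolation=cv2.INTER_CUBIC); cv2.imwrite('pics/crop1.png',cr)
E
```

```text
base [549. 195.] [101. 101.] enc 549 195 103 zfloor [548. 194.   7.]
die [379. 240.] [89. 89.] enc 379 240 91 zfloor [379. 241.   4.]
ring [487. 359.] [77. 77.] enc 487 359 79 zfloor [487. 360.   5.]
plunger [548.  22.] [55. 55.] enc 548 23 57 zfloor [548.  23.   8.]
103 237 [ 384.4 -235.3  108.9] [ 370. -251.  104.] [ 398. -221.  113.]
78 167 [ 383.7 -227.3   83.1] [ 364. -249.   78.] [ 404. -215.   90.]
54 209 [ 385.9 -224.2   60. ] [ 359. -255.   54.] [ 411. -209.   66.]
20 216 [ 384.4 -221.3   24.4] [ 352. -254.   20.] [ 416. -204.   30.]
jar [ 534. -170.   54.]
green [ 602. -266.   38.]
red [ 481. -250.   24.]
tape [398.  48.  16.]
mouse [390. -40.  37.]
beaker [ 726. -123.   56.]
bot [ 736. -243.  154.]
mon [712. 180. 259.]
mon2 [710. 189. 210.]
table 0.16932824050428508
```

View pics/crop1.png

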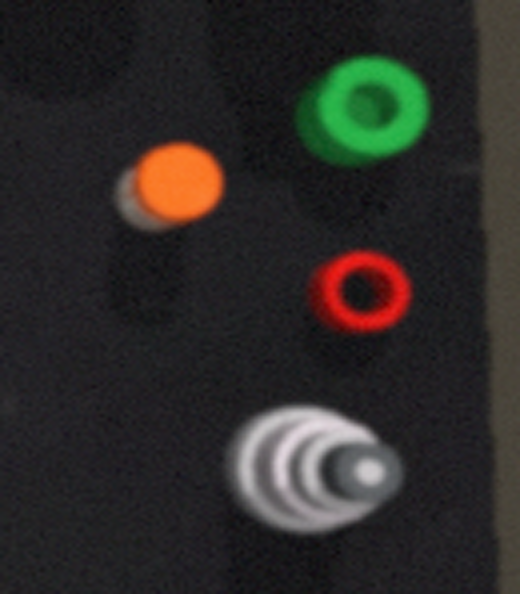

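The crop confirms the stack is the steel one with the dark plunger at the bottom. The red ring and green die are separate look-alikes and stay untouched. The stack axis is at about (384,-236). Before moving I check clearances.

```bash
python3 - <<'E'
from h import *
for n in('top','scene'):
    P=cloud(eyes.camera(n)).reshape(-1,3)
    for lab,(x0,x1,y0,y1) in dict(path=(150,450,-600,-290),left=(330,620,400,520),farbase=(600,720,80,320),farpl=(590,720,-100,120)).items():
        s=P[(P[:,0]>x0)&(P[:,0]<x1)&(P[:,1]>y0)&(P[:,1]<y1)&(P[:,2]>60)]
        print(n,lab,len(s), s.min(0).round() if len(s) else '',s.max(0).round() if len(s) else '')
E
```

```text
top path 5 [ 323. -523.   61.] [ 336. -521.   62.]
top left 5033 [538. 481.  60.] [620. 519. 357.]
top farbase 20286 [707.  80. 178.] [714. 320. 469.]
top farpl 19437 [ 697. -100.   61.] [720. 120. 477.]
scene path 6182 [ 150. -600.   77.] [ 323. -290.  513.]
scene left 5614 [551. 485.  60.] [620. 520. 419.]
scene farbase 20803 [704.  80. 175.] [718. 320. 549.]
scene farpl 13041 [ 697. -100.   61.] [720. 120. 538.]
```

arm_command(
  plan=[
    [1,0,0,0,0.1413],
    [1,0,0,0,0.1413],
    [1,0,0,0,0.1413],
    [1,0,0,0,0],
  ],
  newtons=20,
)

```text
clock: 0.75
eef_pos: [226.1, -501.3, 205.3]
eef_rot: [-3.141, 0.0, 0.001]
wrist_force: [0.5, 0.4, -0.2]
finger_gap: 94.0
finger_force: 0.0
```

arm_command(
  plan=[
    [1,0.02,-0.0335,0,0],
    [1,0.02,-0.0335,0,0],
    [1,0.02,-0.0335,0,0],
    [1,0.02,-0.0335,0,0],
    [1,0.02,-0.0335,0,0],
    [1,0.02,-0.0335,0,0],
    [1,0.02,-0.0335,0,0],
    [1,0.018,-0.0308,0,0],
    [1,0,0,0,0],
    [1,0,0,0,0],
  ],
)

```text
clock: 2.0
eef_pos: [384.0, -236.4, 205.5]
eef_rot: [3.141, 0.0, 0.002]
wrist_force: [0.3, -0.0, 0.2]
finger_gap: 94.2
finger_force: 0.0
```

```bash
python3 - <<'E'
from h import *
c=eyes.camera('wrist'); cv2.imwrite('pics/w1.png',c['img']); P=cloud(c).reshape(-1,3); print(c['eye'],c['orientation'])
s=P[(abs(P[:,0]-384)<60)&(abs(P[:,1]+236)<60)]
for lo,hi in((104,116),(80,88),(56,64),(20,28)):
    t=s[(s[:,2]>lo)&(s[:,2]<hi)]
    print(lo,len(t), *( [t.min(0).round(1),t.max(0).round(1),t.mean(0).round(1)] if len(t) else []))
E
```

```text
[ 456.63368666 -236.30006717  384.26916496] [ 2.88996599e+00 -5.50266129e-05 -1.56785164e+00]
104 1207 [ 371.8 -250.3  104.1] [ 401.1 -221.   110.8] [ 386.7 -235.8  108.2]
80 675 [ 371.4 -255.7   80.1] [ 406.6 -214.8   87.9] [ 394.3 -235.1   82.3]
56 822 [ 365.5 -262.4   56. ] [ 413.3 -209.7   63.6] [ 398.1 -236.9   59.3]
20 729 [ 369.7 -268.9   20.1] [ 419.1 -204.1   27.9] [ 403.9 -238.7   23.3]
```

View pics/w1.png

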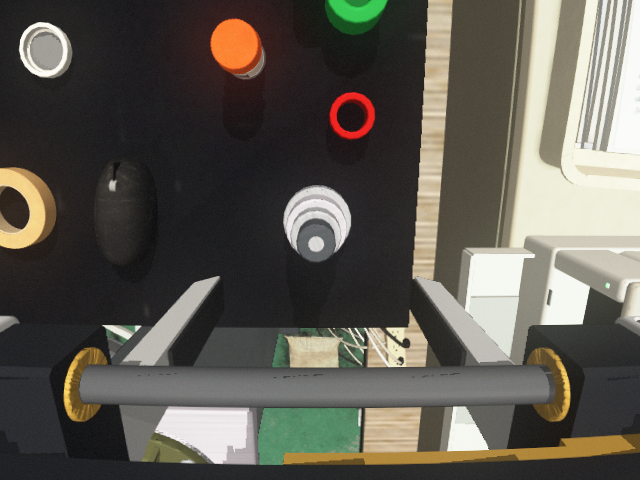

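The wrist view shows the stack at (317,235) directly below the gripper, with the jar cap at (237,47) and the red ring at (352,115) clear of it. I use stack centre (385.5,-236) and go down for the plunger.

arm_command(
  plan=[
    [0.2,0.0015,0,0.02,0],
    [0.2,0,0,0.025,0],
    [0.2,0,0,0.025,0],
    [0.2,0,0,0.022,0],
    [0.2,0,0,0.015,0],
    [0.2,0,0,0.0085,0],
    [0.2,0,0,0.0035,0],
    [-1,0,0,0,0],
    [-1,0,0,0,0],
    [-1,0,0,0,0],
    [-1,0,0,0,0],
    [-1,0,0,0,0],
    [-1,0,0,0,0],
  ],
  newtons=20,
)

```text
clock: 3.68
eef_pos: [385.9, -236.1, 86.7]
eef_rot: [3.141, -0.0, -0.0]
wrist_force: [-0.4, 0.7, 5.5]
finger_gap: 28.1
finger_force: 20.0
```

arm_command(
  plan=[
    [-1,0,0,-0.006,0],
    [-1,0,0,-0.015,0],
    [-1,0,0,-0.03,0],
    [-1,0,0,-0.04,0],
    [-1,0,0,-0.03,0],
    [-1,0,0,-0.01,0],
    [-1,0,0,0,0],
    [-1,0,0,0,0],
  ],
)

```text
clock: 4.68
eef_pos: [385.3, -235.8, 216.3]
eef_rot: [-3.14, 0.002, -0.0]
wrist_force: [0.0, 0.7, -2.3]
finger_gap: 28.9
finger_force: 20.0
```

```bash
python3 - <<'E'
from h import *
c=eyes.camera('wrist'); cv2.imwrite('pics/w2.png',c['img'])
c=eyes.camera('scene'); cv2.imwrite('pics/s2.png',cv2.resize(c['img'][60:300,340:640],None,fx=2,fy=2))
E
```

```text
(no output)
```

View pics/w2.png

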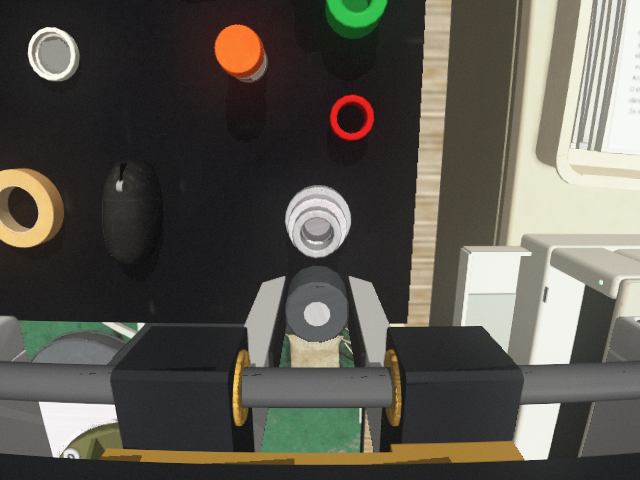

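The plunger is held at (315,300) between the fingers, and the ring stays on the stack at (317,228). Going to the smallest tray.

arm_command(
  plan=[
    [-1,0.01,-0.016,0,0],
    [-1,0.02,-0.032,0,0],
    [-1,0.02,-0.032,0,0],
    [-1,0.02,-0.032,0,0],
    [-1,0.02,-0.032,0,0],
    [-1,0.02,-0.032,0,0],
    [-1,0.02,-0.032,0,0],
    [-1,0.02,-0.032,0,0],
    [-1,0.0125,-0.018,0,0],
    [-1,0,0,0,0],
    [-1,0,0,0,0],
    [-1,0,0,0,0],
  ],
)

```text
clock: 6.28
eef_pos: [547.9, 21.1, 217.6]
eef_rot: [3.142, -0.0, -0.001]
wrist_force: [0.4, -0.6, -0.9]
finger_gap: 28.1
finger_force: 20.0
```

```bash
cat >> h.py <<'E'
def tray(D,name,guess,show=None):
    # outer rim (D mm across, z=10) seen by the wrist camera: near-white blob nearest the guess
    c=eyes.camera('wrist'); hsv=cv2.cvtColor(c['img'],cv2.COLOR_BGR2HSV)
    P=cloud(c)
    m=((hsv[...,1]<60)&(hsv[...,2]>110)&(P[...,2]<25)&(np.hypot(P[...,0]-guess[0],P[...,1]-guess[1])<D*.5+10)).astype(np.uint8)
    ij=np.argwhere(m)[:,::-1]; k=cv2.convexHull(ij.astype(np.int32)).reshape(-1,2)
    q=onplane(c,k,10)[:,:2]
    from scipy.optimize import least_squares
    f=least_squares(lambda p:np.hypot(q[:,0]-p[0],q[:,1]-p[1])-D/2,guess,loss='soft_l1')
    print(name,f.x.round(1),'resid',np.abs(f.fun).mean().round(2),'span',np.ptp(q,axis=0).round(),manip.read_state()['eef_pos'].round(1))
    if show: cv2.imwrite(show,c['img'])
E
python3 - <<'E'
from h import *
tray(50,'pl',[548,22],'pics/w3.png')
E
```

```text
pl [549.7  22.4] resid 0.25 span [51. 49.] [548.   21.1 217.6]
```

View pics/w3.png

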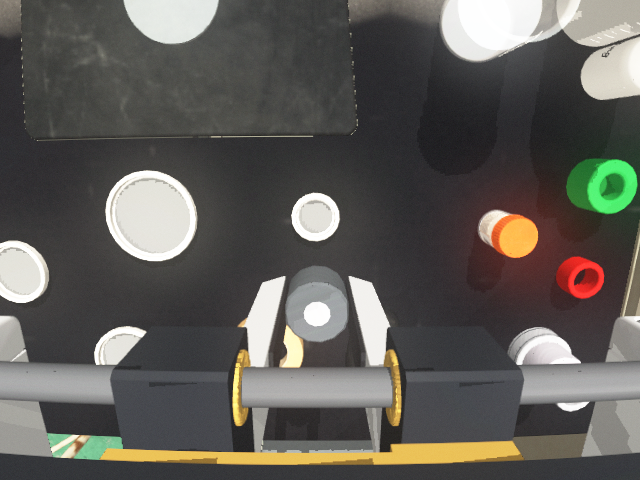

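The tray is at (316,217), straight below the plunger. Correct by about 1.5 mm and set it down.

arm_command(
  plan=[
    [-1,0.0015,-0.0012,0.015,0],
    [-1,0,0,0.03,0],
    [-1,0,0,0.035,0],
    [-1,0,0,0.035,0],
    [-1,0,0,0.03,0],
    [-1,0,0,0.025,0],
    [-1,0,0,0.014,0],
    [-1,0,0,0.006,0],
    [-1,0,0,0.003,0],
    [-1,0,0,0.0015,0],
    [-1,0,0,0.001,0],
    [-1,0,0,0,0],
    [-1,0,0,0,0],
  ],
)

```text
clock: 7.95
eef_pos: [549.8, 23.1, 22.1]
eef_rot: [-3.142, -0.0, -0.0]
wrist_force: [-0.7, -0.4, -1.2]
finger_gap: 28.4
finger_force: 20.0
```

arm_command(
  plan=[
    [-1,0,0,0.0007,0],
    [-1,0,0,0.0005,0],
    [-1,0,0,0.0005,0],
    [-1,0,0,0,0],
    [-1,0,0,0,0],
  ],
)

```text
clock: 8.57
eef_pos: [550.3, 23.1, 21.9]
eef_rot: [3.142, -0.001, -0.0]
wrist_force: [-6.6, -0.1, 19.0]
finger_gap: 28.3
finger_force: 20.0
```

arm_command(
  plan=[
    [-1,0,0,-0.001,0],
    [-1,0,0,0,0],
    [0.1,0,0,0,0],
    [0.1,0,0,0,0],
    [0.1,0,0,0,0],
    [0.1,0,0,0,0],
    [0.1,0,0,-0.015,0],
    [0.1,0,0,-0.04,0],
    [0.1,0,0,-0.05,0],
    [0.1,0,0,-0.05,0],
    [0.1,0,0,-0.03,0],
    [0.1,0,0,0,0],
    [0.1,0,0,0,0],
  ],
)

```text
clock: 10.2
eef_pos: [549.3, 23.1, 205.6]
eef_rot: [-3.142, 0.001, -0.0]
wrist_force: [0.7, -0.1, -0.0]
finger_gap: 51.7
finger_force: 0.0
```

```bash
cat >> h.py <<'E'
def disc(x,y,lo,hi,rad=50):
    for n in('wrist','top'):
        P=cloud(eyes.camera(n)).reshape(-1,3)
        t=P[(np.hypot(P[:,0]-x,P[:,1]-y)<rad)&(P[:,2]>lo)&(P[:,2]<hi)]
        print(n,len(t),*([t.min(0).round(1),t.max(0).round(1)] if len(t) else []))
E
python3 - <<'E'
from h import *
disc(549,22,36,52)
cv2.imwrite('pics/w4.png',eyes.camera('wrist')['img'][130:400,180:450])
E
```

```text
wrist 829 [535.4   8.9  36.4] [565.1  37.5  45.7]
top 0
```

View pics/w4.png

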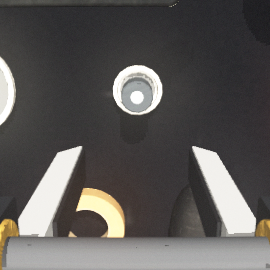

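The plunger stands upright in its tray (136,92 in the crop), centred at (550,23) with its top at about z 44. Back to the stack for the ring.

arm_command(
  plan=[
    [0.5,-0.01,0.016,0,0],
    [0.5,-0.02,0.032,0,0],
    [0.5,-0.02,0.032,0,0],
    [0.5,-0.02,0.032,0,0],
    [0.5,-0.02,0.032,0,0],
    [0.5,-0.02,0.032,0,0],
    [0.5,-0.02,0.032,0,0],
    [0.5,-0.02,0.032,0,0],
    [0.5,-0.0135,0.019,0,0],
    [0.5,0,0,0,0],
    [0.5,0,0,0,0],
  ],
)

```text
clock: 11.72
eef_pos: [386.0, -235.6, 206.1]
eef_rot: [-3.141, 0.0, -0.0]
wrist_force: [-0.7, 0.5, -0.9]
finger_gap: 70.3
finger_force: 0.0
```

```bash
python3 - <<'E'
from h import *
disc(385,-236,80,90);disc(385,-236,57,63)
E
```

```text
wrist 1070 [ 365.7 -255.7   80. ] [ 406.4 -215.5   84.4]
top 108 [ 364.  -233.6   80. ] [ 403.5 -215.1   86.4]
wrist 905 [ 367.6 -262.2   57. ] [ 413.  -209.4   63. ]
top 157 [ 359.3 -240.2   57. ] [ 411.3 -209.7   63. ]
```

arm_command(
  plan=[
    [0.5,0,0,0.02,0],
    [0.5,0,0,0.03,0],
    [0.5,0,0,0.035,0],
    [0.5,0,0,0.025,0],
    [0.5,0,0,0.016,0],
    [0.5,0,0,0.008,0],
    [0.5,0,0,0.0025,0],
    [-1,0,0,0,0],
    [-1,0,0,0,0],
    [-1,0,0,0,0],
    [-1,0,0,0,0],
    [-1,0,0,0,0],
    [-1,0,0,-0.004,0],
    [-1,0,0,-0.01,0],
    [-1,0,0,-0.025,0],
    [-1,0,0,-0.04,0],
    [-1,0,0,-0.04,0],
    [-1,0,0,-0.02,0],
    [-1,0,0,0,0],
    [-1,0,0,0,0],
  ],
)

```text
clock: 14.42
eef_pos: [385.8, -235.6, 207.9]
eef_rot: [-3.141, 0.001, -0.0]
wrist_force: [0.2, 0.3, -1.2]
finger_gap: 39.6
finger_force: 20.0
```

```bash
python3 - <<'E'
from h import *
cv2.imwrite('pics/w5.png',eyes.camera('wrist')['img'][150:400,150:480])
disc(385,-236,40,100)
E
```

```text
wrist 2265 [ 364.6 -262.3   40. ] [ 413.3 -209.4   61.8]
top 404 [ 358.5 -248.3   40.1] [ 411.4 -209.2   64.3]
```

View pics/w5.png

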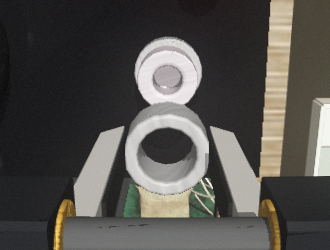

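The ring is held (167,145 in the crop), and the die and base remain in place. Going to the second-smallest tray.

arm_command(
  plan=[
    [-1,0.004,-0.02,0,0],
    [-1,0.007,-0.04,0,0],
    [-1,0.007,-0.04,0,0],
    [-1,0.007,-0.04,0,0],
    [-1,0.007,-0.04,0,0],
    [-1,0.007,-0.04,0,0],
    [-1,0.007,-0.04,0,0],
    [-1,0.007,-0.04,0,0],
    [-1,0.007,-0.04,0,0],
    [-1,0.007,-0.04,0,0],
    [-1,0.007,-0.04,0,0],
    [-1,0.007,-0.04,0,0],
    [-1,0.007,-0.04,0,0],
    [-1,0.007,-0.04,0,0],
    [-1,0.007,-0.04,0,0],
    [-1,0.001,-0.015,0,0],
    [-1,0,0,0,0],
    [-1,0,0,0,0],
    [-1,0,0,0,0],
  ],
)

```text
clock: 16.95
eef_pos: [489.4, 358.2, 209.0]
eef_rot: [-3.142, -0.0, -0.001]
wrist_force: [0.2, -0.1, -1.0]
finger_gap: 39.6
finger_force: 20.0
```

```bash
python3 - <<'E'
from h import *
tray(72,'ring',[487.5,359.5],'pics/w6.png')
print(manip.read_state()['joints'].round(2))
E
```

```text
ring [488.4 359.3] resid 0.22 span [70. 72.] [489.4 358.3 209.1]
[ 0.57  0.42  1.34 -0.    1.37  2.14]
```

View pics/w6.png

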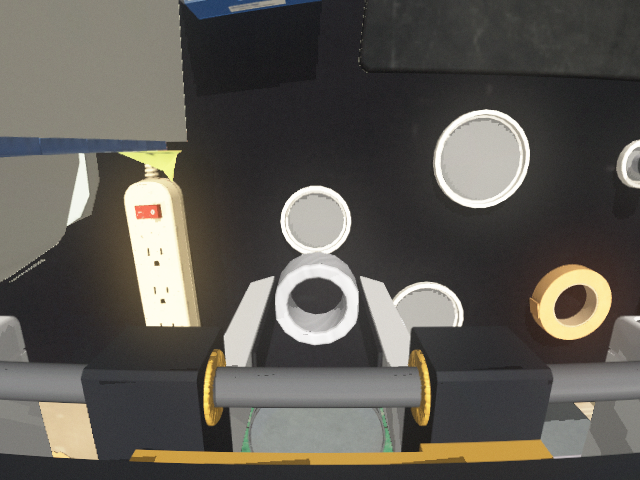

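The tray is at (316,220), below the held ring. The wide gripper body clears the grey machine. Lower the ring.

arm_command(
  plan=[
    [-1,-0.001,-0.001,0.015,0],
    [-1,0,0,0.03,0],
    [-1,0,0,0.035,0],
    [-1,0,0,0.035,0],
    [-1,0,0,0.03,0],
    [-1,0,0,0.025,0],
    [-1,0,0,0.014,0],
    [-1,0,0,0.006,0],
    [-1,0,0,0.003,0],
    [-1,0,0,0.0015,0],
    [-1,0,0,0,0],
    [-1,0,0,0,0],
  ],
)

```text
clock: 18.5
eef_pos: [488.6, 360.3, 15.2]
eef_rot: [-3.141, -0.001, -0.0]
wrist_force: [-1.8, -2.1, 6.0]
finger_gap: 39.3
finger_force: 20.0
```

arm_command(
  plan=[
    [-1,0,0,0.0005,0],
    [-1,0,0,0,0],
    [-1,0,0,0,0],
  ],
)

```text
clock: 18.88
eef_pos: [488.6, 360.4, 15.2]
eef_rot: [-3.141, -0.001, -0.0]
wrist_force: [-4.5, -3.2, 11.8]
finger_gap: 39.4
finger_force: 20.0
```

arm_command(
  plan=[
    [-1,0,0,-0.0005,0],
    [-1,0,0,0,0],
    [0.3,0,0,0,0],
    [0.3,0,0,0,0],
    [0.3,0,0,0,0],
    [0.3,0,0,0,0],
    [0.3,0,0,-0.015,0],
    [0.3,0,0,-0.04,0],
    [0.3,0,0,-0.05,0],
    [0.3,0,0,-0.05,0],
    [0.3,0,0,-0.037,0],
    [0.3,0,0,0,0],
    [0.3,0,0,0,0],
  ],
)

```text
clock: 20.5
eef_pos: [488.0, 360.0, 206.0]
eef_rot: [3.141, 0.001, -0.0]
wrist_force: [0.5, 0.4, -0.3]
finger_gap: 61.1
finger_force: 0.0
```

```bash
python3 - <<'E'
from h import *
disc(488,360,22,34)
E
```

```text
wrist 840 [468.  340.2  22. ] [509.1 380.5  29.8]
top 225 [466.5 337.8  22.3] [506.6 380.7  32.6]
```

arm_command(
  plan=[
    [0.8,-0.004,0.02,0,0],
    [0.8,-0.007,0.04,0,0],
    [0.8,-0.007,0.04,0,0],
    [0.8,-0.007,0.04,0,0],
    [0.8,-0.007,0.04,0,0],
    [0.8,-0.007,0.04,0,0],
    [0.8,-0.007,0.04,0,0],
    [0.8,-0.007,0.04,0,0],
    [0.8,-0.007,0.04,0,0],
    [0.8,-0.007,0.04,0,0],
    [0.8,-0.007,0.04,0,0],
    [0.8,-0.007,0.04,0,0],
    [0.8,-0.007,0.04,0,0],
    [0.8,-0.007,0.04,0,0],
    [0.8,-0.007,0.04,0,0],
    [0.8,0,0.0165,0,0],
    [0.8,0,0,0,0],
    [0.8,0,0,0,0],
  ],
)

```text
clock: 22.85
eef_pos: [386.4, -235.3, 206.0]
eef_rot: [-3.141, 0.0, 0.001]
wrist_force: [0.1, -0.4, 0.5]
finger_gap: 84.5
finger_force: 0.0
```

```bash
python3 - <<'E'
from h import *
disc(385,-236,57,63); disc(385,-236,21,27)
P=cloud(eyes.camera('top')).reshape(-1,3); t=P[(np.hypot(P[:,0]-488,P[:,1]-360)<30)&(P[:,2]>22)]; print('ring',t.min(0).round(),t.max(0).round())
E
```

```text
wrist 2164 [ 360.  -262.1   57. ] [ 413.  -209.4   62.4]
top 275 [ 359.4 -241.2   57.2] [ 411.2 -209.4   63. ]
wrist 699 [ 369.6 -268.8   21. ] [ 419.3 -203.9   26.5]
top 190 [ 352.2 -253.2   21. ] [ 416.1 -204.2   26.8]
ring [466. 338.  22.] [507. 381.  32.]
```

The ring is seated (centre ~(488,360), top at z 28). Die centre is (386,-236). Grip it 12 mm above its foot.

arm_command(
  plan=[
    [0.8,0,0.0005,0.02,0],
    [0.8,0,0,0.035,0],
    [0.8,0,0,0.04,0],
    [0.8,0,0,0.035,0],
    [0.8,0,0,0.022,0],
    [0.8,0,0,0.013,0],
    [0.8,0,0,0.005,0],
    [-1,0,0,0,0],
    [-1,0,0,0,0],
    [-1,0,0,0,0],
    [-1,0,0,0,0],
    [-1,0,0,0,0],
    [-1,0,0,-0.004,0],
    [-1,0,0,-0.01,0],
    [-1,0,0,-0.025,0],
    [-1,0,0,-0.04,0],
    [-1,0,0,-0.05,0],
    [-1,0,0,-0.04,0],
    [-1,0,0,0,0],
    [-1,0,0,0,0],
  ],
  newtons=30,
)

```text
clock: 25.6
eef_pos: [385.7, -236.5, 204.1]
eef_rot: [-3.141, 0.001, -0.0]
wrist_force: [1.2, 0.1, -4.0]
finger_gap: 54.2
finger_force: 30.0
```

The wrist reads 4 N, so the die is held. To the second-largest tray.

arm_command(
  plan=[
    [-1,0,-0.02,0,0],
    [-1,0,-0.04,0,0],
    [-1,0,-0.04,0,0],
    [-1,0,-0.04,0,0],
    [-1,0,-0.04,0,0],
    [-1,-0.0055,-0.04,0,0],
    [-1,0,-0.04,0,0],
    [-1,0,-0.04,0,0],
    [-1,0,-0.04,0,0],
    [-1,0,-0.04,0,0],
    [-1,0,-0.04,0,0],
    [-1,0,-0.04,0,0],
    [-1,0,-0.017,0,0],
    [-1,0,0,0,0],
    [-1,0,0,0,0],
    [-1,0,0,0,0],
  ],
)

```text
clock: 27.6
eef_pos: [380.8, 239.3, 205.3]
eef_rot: [3.141, -0.0, -0.001]
wrist_force: [-1.0, -0.3, -4.1]
finger_gap: 54.0
finger_force: 30.0
```

```bash
python3 - <<'E'
from h import *
tray(84,'die',[380,240.5],'pics/w7.png')
E
```

```text
die [380.2 240.2] resid 0.33 span [69. 83.] [380.9 239.4 205.3]
```

View pics/w7.png

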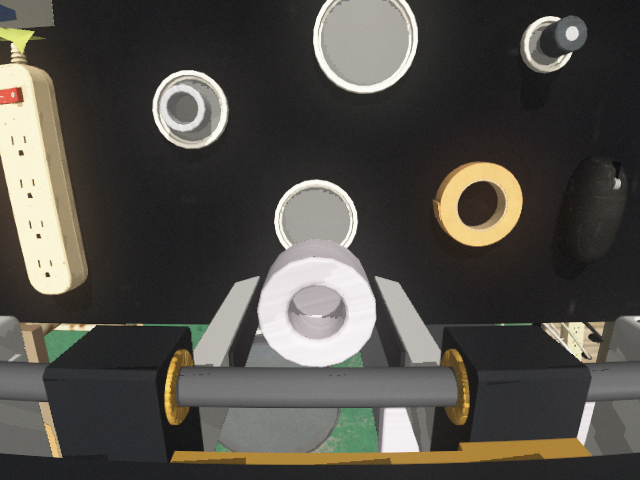

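The ring and the plunger sit in their trays at (185,107) and (555,42). The die hangs above its tray at (316,217). Lower it.

arm_command(
  plan=[
    [-1,-0.0005,-0.0008,0.015,0],
    [-1,0,0,0.03,0],
    [-1,0,0,0.035,0],
    [-1,0,0,0.035,0],
    [-1,0,0,0.03,0],
    [-1,0,0,0.02,0],
    [-1,0,0,0.012,0],
    [-1,0,0,0.006,0],
    [-1,0,0,0.003,0],
    [-1,0,0,0.0015,0],
    [-1,0,0,0,0],
    [-1,0,0,0,0],
  ],
)

```text
clock: 29.15
eef_pos: [380.4, 241.0, 18.0]
eef_rot: [-3.141, -0.0, -0.0]
wrist_force: [-0.5, -0.1, -3.7]
finger_gap: 53.9
finger_force: 30.0
```

arm_command(
  plan=[
    [-1,0,0,0.0007,0],
    [-1,0,0,0.0005,0],
    [-1,0,0,0,0],
    [-1,0,0,0,0],
  ],
)

```text
clock: 29.65
eef_pos: [380.3, 241.0, 16.7]
eef_rot: [-3.142, -0.0, -0.0]
wrist_force: [-1.3, -0.2, 1.7]
finger_gap: 54.3
finger_force: 30.0
```

arm_command(
  plan=[
    [-1,0,0,0.0003,0],
    [-1,0,0,0,0],
    [0.6,0,0,0,0],
    [0.6,0,0,0,0],
    [0.6,0,0,0,0],
    [0.6,0,0,0,0],
    [0.6,0,0,-0.015,0],
    [0.6,0,0,-0.04,0],
    [0.6,0,0,-0.05,0],
    [0.6,0,0,-0.05,0],
    [0.6,0,0,-0.034,0],
    [0.6,0,0,0,0],
  ],
)

```text
clock: 31.15
eef_pos: [381.0, 241.4, 208.4]
eef_rot: [-3.139, -0.005, -0.0]
wrist_force: [-0.1, -0.2, -0.8]
finger_gap: 75.2
finger_force: 0.0
```

arm_command(
  plan=[
    [1,0,0.02,0,0],
    [1,0,0.04,0,0],
    [1,0,0.04,0,0],
    [1,0,0.04,0,0],
    [1,0,0.04,0,0],
    [1,0.0057,0.04,0,0],
    [1,0,0.04,0,0],
    [1,0,0.04,0,0],
    [1,0,0.04,0,0],
    [1,0,0.04,0,0],
    [1,0,0.04,0,0],
    [1,0,0.04,0,0],
    [1,0,0.0165,0,0],
    [1,0,0,0,0],
    [1,0,0,0,0],
  ],
)

```text
clock: 33.02
eef_pos: [385.9, -234.5, 205.1]
eef_rot: [-3.141, 0.0, 0.001]
wrist_force: [0.6, -0.5, -0.3]
finger_gap: 94.0
finger_force: 0.0
```

```bash
python3 - <<'E'
from h import *
disc(385,-236,20,27); disc(380,240,34,46,60)
E
```

```text
wrist 3553 [ 354.  -268.8   20.1] [ 419.  -203.9   25.9]
top 612 [ 352.2 -253.1   20.1] [ 416.  -203.9   27. ]
wrist 0
top 483 [353.1 213.1  34.4] [404.7 265.8  45. ]
```

The die is seated (top at z ≈40). Base centre is (386,-236). Grip with tips 9 mm up.

arm_command(
  plan=[
    [1,0,0.0018,0.02,0],
    [1,0,0,0.035,0],
    [1,0,0,0.045,0],
    [1,0,0,0.04,0],
    [1,0,0,0.03,0],
    [1,0,0,0.017,0],
    [1,0,0,0.007,0],
    [1,0,0,0.002,0],
    [-1,0,0,0,0],
    [-1,0,0,0,0],
    [-1,0,0,0,0],
    [-1,0,0,0,0],
    [-1,0,0,-0.004,0],
    [-1,0,0,-0.01,0],
    [-1,0,0,-0.03,0],
    [-1,0,0,-0.05,0],
    [-1,0,0,-0.055,0],
    [-1,0,0,-0.045,0],
    [-1,0,0,0,0],
    [-1,0,0,0,0],
  ],
  newtons=40,
)

```text
clock: 35.72
eef_pos: [385.4, -237.0, 202.2]
eef_rot: [-3.141, 0.001, -0.0]
wrist_force: [-0.5, 0.0, -5.2]
finger_gap: 63.9
finger_force: 40.0
```

arm_command(
  plan=[
    [-1,0.007,-0.018,0,0],
    [-1,0.014,-0.036,0,0],
    [-1,0.014,-0.036,0,0],
    [-1,0.014,-0.036,0,0],
    [-1,0.014,-0.036,0,0],
    [-1,0.014,-0.036,0,0],
    [-1,0.014,-0.036,0,0],
    [-1,0.014,-0.036,0,0],
    [-1,0.014,-0.036,0,0],
    [-1,0.014,-0.036,0,0],
    [-1,0.014,-0.036,0,0],
    [-1,0.014,-0.036,0,0],
    [-1,0.003,-0.018,0,0],
    [-1,0,0,0,0],
    [-1,0,0,0,0],
    [-1,0,0,0,0],
  ],
)

```text
clock: 37.72
eef_pos: [549.9, 193.7, 203.3]
eef_rot: [3.141, 0.0, -0.001]
wrist_force: [0.2, -0.3, -4.2]
finger_gap: 64.4
finger_force: 40.0
```

```bash
python3 - <<'E'
from h import *
tray(96,'base',[549.7,195],'pics/w8.png')
E
```

```text
base [550.3 194.9] resid 0.26 span [69. 95.] [549.9 193.8 203.4]
```

View pics/w8.png

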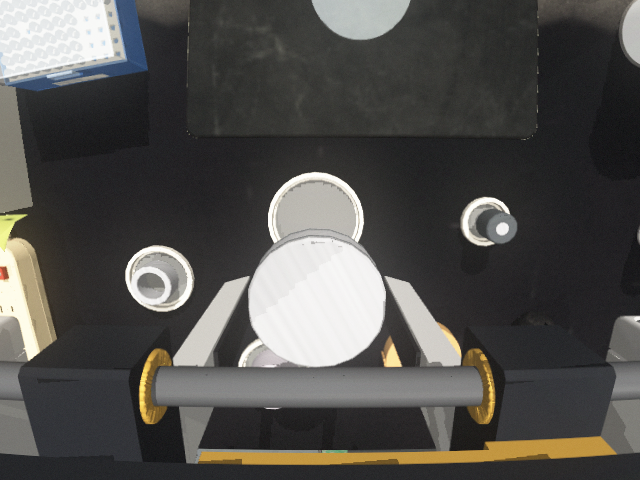

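The base plate hangs above the largest tray at (316,215). Lower it.

arm_command(
  plan=[
    [-1,0.0004,-0.0008,0.015,0],
    [-1,0,0,0.03,0],
    [-1,0,0,0.035,0],
    [-1,0,0,0.035,0],
    [-1,0,0,0.03,0],
    [-1,0,0,0.02,0],
    [-1,0,0,0.012,0],
    [-1,0,0,0.006,0],
    [-1,0,0,0.003,0],
    [-1,0,0,0.0015,0],
    [-1,0,0,0,0],
    [-1,0,0,0,0],
  ],
)

```text
clock: 39.28
eef_pos: [550.5, 195.5, 16.1]
eef_rot: [-3.141, -0.001, -0.0]
wrist_force: [0.3, 0.4, -6.0]
finger_gap: 64.0
finger_force: 40.0
```

arm_command(
  plan=[
    [-1,0,0,0.0008,0],
    [-1,0,0,0.0005,0],
    [-1,0,0,0.0003,0],
    [-1,0,0,0,0],
    [-1,0,0,0,0],
  ],
)

```text
clock: 39.9
eef_pos: [550.3, 195.4, 14.2]
eef_rot: [-3.142, -0.0, -0.0]
wrist_force: [0.1, -0.3, -4.4]
finger_gap: 64.3
finger_force: 40.0
```

arm_command(
  plan=[
    [-1,0,0,0.0005,0],
    [-1,0,0,0.0003,0],
    [-1,0,0,0,0],
    [-1,0,0,0,0],
  ],
)

```text
clock: 40.4
eef_pos: [550.4, 195.4, 13.6]
eef_rot: [-3.142, -0.0, -0.0]
wrist_force: [-1.8, -0.8, 1.9]
finger_gap: 64.1
finger_force: 40.0
```

Contact. Release, rise and back away.

arm_command(
  plan=[
    [-1,0,0,0.0003,0],
    [-1,0,0,0,0],
    [0.8,0,0,0,0],
    [0.8,0,0,0,0],
    [0.8,0,0,0,0],
    [0.8,0,0,0,0],
    [0.8,0,0,-0.01,0],
    [0.8,0,0,-0.03,0],
    [0.8,0,0,-0.05,0],
    [0.8,0,0,-0.05,0],
    [0.8,0,0,-0.05,0],
    [0.8,0,0.03,-0.03,0],
    [0.8,-0.02,0.05,0,0],
    [0.8,-0.03,0.05,0,0],
    [0.8,-0.03,0.05,0,0],
    [0.8,-0.03,0.05,0,0],
    [0.8,-0.03,0.05,0,0],
    [0.8,0,0,0,0],
    [0.8,0,0,0,0],
  ],
)

```text
clock: 42.78
eef_pos: [410.6, -84.3, 233.6]
eef_rot: [3.142, -0.001, -0.001]
wrist_force: [-0.1, 0.4, -0.7]
finger_gap: 84.7
finger_force: 0.0
```

```bash
python3 - <<'E'
from h import *
c=eyes.camera('top'); P=cloud(c).reshape(-1,3)
for n,x,y,lo,r in(('pl',549,22,36,22),('ring',487,360,20,31),('die',380,240,34,37),('base',549,195,21,43),('jar',534,-170,48,30)):
    t=P[(np.hypot(P[:,0]-x,P[:,1]-y)<r)&(P[:,2]>lo)&(P[:,2]<70)]; print(n,len(t),*([t.min(0).round(),t.max(0).round(),np.median(t[:,2]).round(1)] if len(t) else []))
cv2.imwrite('pics/top9.png',c['img'][180:350,100:540].repeat(1,0))
s=eyes.camera('scene'); cv2.imwrite('pics/s9.png',cv2.resize(s['img'][200:380,180:460],None,fx=2.5,fy=2.5))
E
```

```text
pl 182 [534.   9.  37.] [562.  36.  48.] 44.2
ring 242 [467. 338.  20.] [507. 381.  32.] 27.9
die 483 [353. 213.  34.] [405. 265.  44.] 40.2
base 851 [516. 162.  22.] [581. 228.  33.] 28.4
jar 96 [ 539. -188.   48.] [ 554. -150.   58.] 52.9
```

View pics/s9.png

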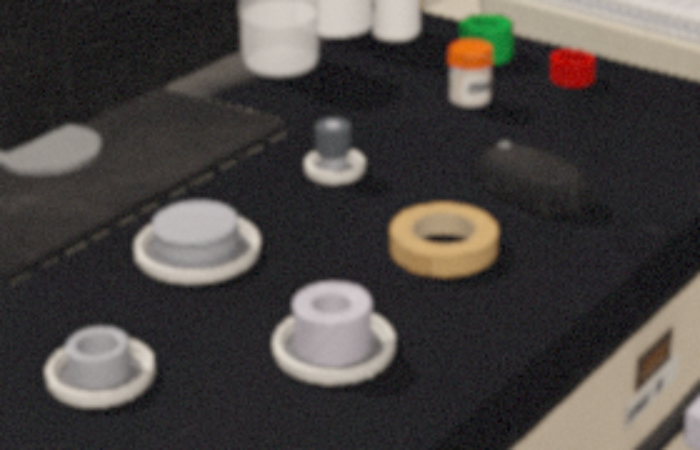

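All four parts stand upright in their trays, with tops at z 44, 28, 40 and 28 as expected. The jar (470,75) and both look-alikes are still in place.

```bash
python3 -c "
from cell import ticket
print(ticket.sign_off())"
```

```text
the job is handed in; nothing more can be done
None
```

The stack is taken apart and each of the four parts stands upright in its own tray; the jar and the look-alikes were left alone, and the job is handed in after about 43 s on the robot's clock.

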